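# Clip the sample plate into the bench mixer

## Robot

A 6-joint arm with a two-finger parallel gripper is mounted at the origin on a cart in front of the work surface, level with it; the furniture and walls round the work are solid. World frame = base frame: x ahead of the robot, y to its left, z up, the work surface at z = 0. Lengths are in mm, angles in rad, forces in N, time in s.
With the tool pointing down it reaches from about 350 to 875 mm from the base axis. Payload 15.5 kg.
Tool frame: the origin (TCP) lies between the finger pads; the fingertips stand 14 mm ahead of it and the grasp point (between the pads) lies 5 mm behind it; z points along the fingers, y is the line along which they close (so a half turn about z gives the same grasp; the last joint's range is limited). The gripper opens to 85 mm and grips with 20 to 120 N. Pads are 22 mm wide; open, the fingers measure 114 mm over their backs; the gripper's body (76 mm by 85 mm) begins 54 mm behind the grasp point. The pads swing forward as they close: fully open they stand 13 mm farther back than shut.
Start: joints at [1.212, 0.494, 1.345, -0, 1.302, -0.096], TCP at [162.361, 603.544, 245.277] pointing down, gripper open.
Joint ranges: [-2.91, 2.91], [-0.82, 2.16], [0.22, 2.67], [-1.22, 4.37], [0.12, 2.79], [-3.08, 3.08]. Speed limits (rad/s): [1.89, 1.89, 2.57, 3.01, 3.01, 3.01].

## Interface

Orientations are given as a unit quaternion [w, x, y, z].
In Python, from station import telemetry, get_image, workorder, boxes_of, mark_of gives the robot as it stands. The module is installed in compiled form; this text tells all that it offers.
- The arm moves only by the shell command python3 -m jog 'ROWS' [FORCE]. ROWS is JSON, a list of rows, each a list of 7 numbers: the shift along the tool's x, y, z in cm, then the turn, a rotation vector about the tool's x, y, z in rad, then the opening, from 0 (shut) to 1 (fully open). A call has 1 to 20 rows; each row is the pose to reach, as a shift and turn from the pose commanded when the call began, along the tool's axes at that moment; what a row does not reach only later rows make up. A row lasts 1/10 s, in which the tool goes at most 50 mm and 8.59 degrees, less where a joint would pass 70% of its speed; a pose out of reach is approached as far as the arm can. A call with a gripper value outside its range is refused whole. The fingers move at their own pace and stop on an object; FORCE is the grip in N (left out, the last holds). Time passes only in rows, so rows that repeat a pose let the fingers close. It gives the time, the measured TCP pose, the force, the opening and the grip force at its end, in the units of the state.
- telemetry.get_obs(): the state, without advancing time (a new reading comes with each control period).
- get_image(name): name is "scene" or "top" or "wrist"; returns a dict with "pixels" (420x560x3 uint8, red, green, blue), "fx", "fy", "cx", "cy" (pixels), "R" (3x3) and "t" (3): a world point X has camera coordinates R X + t; the wrist camera has in their place "hand_eye" (4x4, takes a point from camera to tool coordinates, whose origin is the TCP and whose axes are the flange's). Camera axes: x right, y down, z forward; pixel columns grow to the right and rows downward; lengths in mm; the calibration is good to about 2 mm. A picture is of the moment at which its call begins: read the wrist's pose just before it. There is no depth.
- workorder.hand_in(): hands the job in; it is judged then, once.
Trained networks look in a picture, given as the dict that the camera call returned (one of the last four; its "shot" number tells which), for a name from the list of things; names that differ only in an ending like _2 or _b are one class to them, and where a whole thing is asked for, a point or a joint stands for the part that bears it (a point fixed in the world has none). Each returns a list of dicts, best first, with "confidence" (0 to 1); they miss things now and then, are a little off and sometimes report something else, mostly with a low value. They report only what shows in the picture. A call takes as long as a camera call. They do not tell look-alikes from the thing itself.
- boxes_of(thing, picture): "rect" ([centre column, centre row, width, height] in pixels, round what is visible of it).
- mark_of(thing, picture): "point" ([column, row] in pixels: a listed point, or the origin of a listed thing).
The state is a dict: "clock": time; "qpos": joint angles; "joint_vel": joint speeds; "joint_efforts": joint torques, N m; "tool_pos": TCP position; "tcp_rot": TCP orientation; "contact_force": force on the tool from outside, world axes, zero at the start; "torque": the same for the moment, N m; "width": opening from 0.0 (shut) to 1.0 (fully open); "grip_force": force on a finger pad.
Only numpy, scipy, OpenCV 4.12 (cv2) and the standard library are available. Lean on these libraries where they do the work, as an engineer would, in place of code of your own. Each camera call takes 0.05 s, during which the arm holds its last target. There are 200 camera calls.

## Task

Put the blue four-cup plate on the small bench mixer: take it by its upright grip, slide its two ears down between the mixer's spring clips and press until it snaps home and sits flat in the bracket, then let go. Leave the white plate where it lies.

Things in the scene. Friction and masses are not known exactly. Their poses are not given: they have to be found in the camera images.
- blue_grip (a point): Blue plate lying flat: 70 x 80 x 6 mm (x, y, z), four round cups 6 mm high on it; two ears 20 mm wide (x), 6 mm thick, reach to y = +-72 mm. Its upright blue grip, 14 mm thick (x), 32 mm long (y), tops out 54 mm above the underside: pinch it across x. This point: on the grip's centre line, 34 mm above the plate's underside; z up. About 0.1 kg. Fits either way round.
- white_grip (a point): White plate of the same shape and size, with black ribbed rubber pads in place of the cups: to be left where it lies. This point: on its upright white grip, 34 mm above its underside; axes as on the blue plate.
- seat (a point): Middle of the clip bracket on the mixer, level with the two seats (62 mm above the table) on which the ears' undersides rest when home; the blue grip's point then stands 34 mm above this one. y runs from slot to slot, x to the mixer's back, z up. Slots at y = +-55 mm, 10 mm thick (y), open upward; the plate's body goes between them with 10 mm play either way.
- mixer: Bench mixer, fixed: white housing 124 x 180 x 41 mm (x, y, z), black knob on its front (-x); origin under its middle. Each slot has two steel spring clips, flared to 50 mm (x) at 40 mm above the seat, narrowing to 16 mm at 10 mm above it; they guide an ear from 12 mm off, yield, and snap back over it. The push takes 5 to 12 N; the plate's weight alone will not do.
There are look-alikes about, which are no part of the job. Of the things shaped like the part that bears blue_grip, the blue one is meant.

How it is judged:
By the outcome, as a careful person would: the job done as asked, in the order asked, and still so for the second after the job is handed in, with the robot touching nothing.
It also fails if it takes over 35 s, if anything falls off the work surface, if the arm or the gripper's body presses on something with over 40 N, if the wrist force passes 120 N, or if a joint passes its speed limit or range.

## Working session

There is one attempt and no reset: what is moved stays moved. The work goes in short steps, Python scripts to look and compute and a shell command to move; the robot and the scene stay as the last step left them, time stands still between calls to the robot, and variables do not carry over. Pictures are saved under pics/ and viewed, at most 10 in all, crops included, and the job is handed in when it is done.

```bash
mkdir -p pics
cat > h.py <<'E'
import numpy as np, cv2
from station import telemetry, get_image, workorder, boxes_of, mark_of
from scipy.spatial.transform import Rotation as Rn
def pose():
    o=telemetry.get_obs(); q=o["tcp_rot"]; return np.array(o["tool_pos"]),Rn.from_quat([q[1],q[2],q[3],q[0]]).as_matrix()
def cam(im,p=None):
    """returns centre, R(world->cam)"""
    if "R" in im: R=np.array(im["R"]); return -R.T@np.array(im["t"]),R
    H=np.array(im["hand_eye"]); return p[0]+p[1]@H[:3,3],(p[1]@H[:3,:3]).T
def ray(im,px,p=None):
    c,R=cam(im,p); d=R.T@np.array([(px[0]-im["cx"])/im["fx"],(px[1]-im["cy"])/im["fy"],1]); return c,d
def atz(im,px,z,p=None):
    c,d=ray(im,px,p); return c+d*(z-c[2])/d[2]
def tri(rs):
    A=np.zeros((3,3));b=np.zeros(3)
    for c,d in rs:
        d=d/np.linalg.norm(d);P=np.eye(3)-np.outer(d,d);A+=P;b+=P@c
    return np.linalg.solve(A,b)
def save(im,n,px=()):
    a=im["pixels"][:,:,::-1].copy()
    for u in px: cv2.circle(a,(int(u[0]),int(u[1])),3,(0,0,255),1)
    cv2.imwrite("pics/"+n+".png",a)
E
python3 - <<'E'
from h import *
p=pose();print(p, telemetry.get_obs()["width"])
ims=[]
for n in("scene","top"):
    im=get_image(n);ims.append(im)
    for t in("blue_grip","white_grip","seat","mixer"):
        for m in mark_of(t,im)[:4]: print(n,t,np.round(m["point"]),round(m["confidence"],2),np.round(atz(im,m["point"],{"seat":62,"mixer":0}.get(t,34),p)))
a=np.hstack([i["pixels"] for i in ims])[:,:,::-1]
cv2.imwrite("pics/a.png",cv2.resize(a,(800,300)))
E
```

```text
(array([162.23585762, 603.23099913, 244.71419215]), array([[-9.65661303e-01,  2.59803845e-01, -4.58120569e-04],
       [ 2.59804205e-01,  9.65660667e-01, -1.11860743e-03],
       [ 1.51770504e-04, -1.19921755e-03, -9.99999269e-01]])) 0.9991910615302837
scene blue_grip [294. 238.] 0.86 [489.  38.  34.]
scene blue_grip [224. 199.] 0.83 [439. 457.  34.]
scene white_grip [253. 215.] 0.67 [465. 264.  34.]
scene seat [383. 268.] 0.71 [ 566. -267.   62.]
scene mixer [378. 288.] 0.85 [ 560. -265.    0.]
top blue_grip [296. 215.] 0.6 [483.  37.  34.]
top blue_grip [150. 228.] 0.59 [446. 480.  34.]
top white_grip [222. 226.] 0.61 [452. 262.  34.]
top seat [401. 185.] 0.57 [ 569. -278.   62.]
top mixer [396. 191.] 0.95 [ 558. -276.    0.]
```

View pics/a.png

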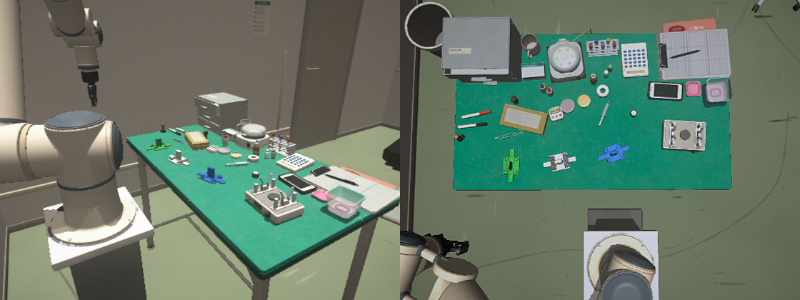

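The scene and top views show the blue plate at top px (296,215), a green look-alike at (150,228), the white plate at (222,226) and the mixer at (401,185).

```bash
cat >> h.py <<'E'
def blue_axis(im,z,p=None):
    hsv=cv2.cvtColor(im["pixels"],cv2.COLOR_RGB2HSV)
    m=cv2.inRange(hsv,(105,110,40),(128,255,255))
    n,l,s,c=cv2.connectedComponentsWithStats(m); k=1+np.argmax(s[1:,4])
    ys,xs=np.where(l==k)
    W=np.array([atz(im,(x,y),z,p)[:2] for x,y in zip(xs[::max(1,len(xs)//2000)],ys[::max(1,len(xs)//2000)])])
    w,v=np.linalg.eigh(np.cov(W.T)); a=v[:,1]; 
    return W.mean(0),np.degrees(np.arctan2(a[1],a[0])),np.sqrt(w),s[k],c[k]
E
python3 - <<'E'
from h import *
p=pose();im=get_image("top")
print(blue_axis(im,8))
print(np.round(get_image("wrist")["hand_eye"],3))
a=im["pixels"][:,:,::-1]
A=cv2.resize(a[185:245,266:346],None,fx=5,fy=5,interpolation=2);B=cv2.resize(a[155:215,361:441],None,fx=5,fy=5,interpolation=2)
cv2.imwrite("pics/b.png",np.hstack([A,B]))
Rt=p[1].T
print("cm", Rt@(np.array([485,37,245])-p[0])/10)
E
```

```text
(array([488.11171669,  26.65017052]), np.float64(110.26511092179315), array([18.07017914, 31.89160589]), array([277, 200,  45,  29, 648], dtype=int32), array([299.09876543, 213.83950617]))
[[-1.00000e-03 -9.46000e-01 -3.25000e-01  8.42210e+01]
 [ 1.00000e+00 -1.00000e-03 -0.00000e+00  4.50000e-01]
 [ 0.00000e+00 -3.25000e-01  9.46000e-01 -1.30264e+02]
 [ 0.00000e+00  0.00000e+00  0.00000e+00  1.00000e+00]]
cm [-4.58738607e+01 -4.63280781e+01  2.74954577e-02]
```

View pics/b.png

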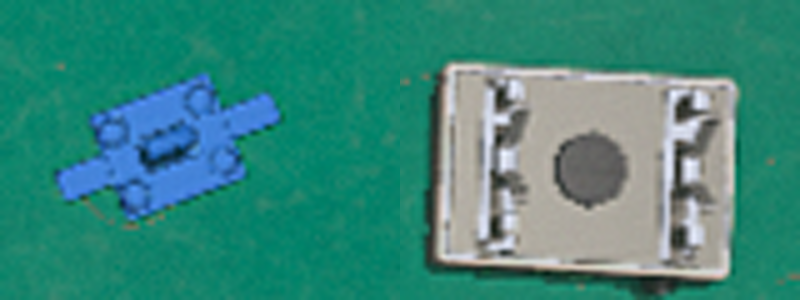

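The blue plate's ears run along about 110° in the world, so its yaw is about 20°. The mixer sits square to within about 3°, with its knob toward the robot. I'll go above the blue plate now.

```bash
T='[-45.9,-46.4,0,0,0,0.96,1]'; python3 -m jog '[[-45.9,-46.4,0,0,0,0.96,1],[-45.9,-46.4,0,0,0,0.96,1],[-45.9,-46.4,0,0,0,0.96,1],[-45.9,-46.4,0,0,0,0.96,1],[-45.9,-46.4,0,0,0,0.96,1],[-45.9,-46.4,0,0,0,0.96,1],[-45.9,-46.4,0,0,0,0.96,1],[-45.9,-46.4,0,0,0,0.96,1],[-45.9,-46.4,0,0,0,0.96,1],[-45.9,-46.4,0,0,0,0.96,1],[-45.9,-46.4,0,0,0,0.96,1],[-45.9,-46.4,0,0,0,0.96,1],[-45.9,-46.4,0,0,0,0.96,1],[-45.9,-46.4,0,0,0,0.96,1],[-45.9,-46.4,8,0,0,0.96,1],[-45.9,-46.4,8,0,0,0.96,1],[-45.9,-46.4,8,0,0,0.96,1]]'
python3 - <<'E'
from h import *
p=pose();im=get_image("wrist");print(p)
ms=mark_of("blue_grip",im)
for m in ms: print(m, atz(im,m["point"],34,p))
r=blue_axis(im,6,p);print(r)
save(im,"c",[m["point"] for m in ms])
E
```

```text
clock: 2.3
tool_pos: [482.8, 36.5, 162.5]
tcp_rot: [-0.003, 0.574, 0.819, -0.002]
contact_force: [-0.3, 0.5, 0.3]
width: 0.998
grip_force: 0.0
(array([482.84832188,  36.46569594, 162.49331078]), array([[-3.40838853e-01,  9.40101978e-01, -6.09486384e-03],
       [ 9.40118580e-01,  3.40847341e-01,  3.80873223e-04],
       [ 2.43547780e-03, -5.60007834e-03, -9.99981354e-01]]))
{'point': [280.1, 214.3], 'confidence': 0.65} [487.27811338  26.01459162  34.        ]
(array([477.112467  ,  38.42991929]), np.float64(98.38754588727735), array([16.60305763, 27.92691258]), array([ 237,  114,   84,  131, 6640], dtype=int32), array([273.9064759 , 184.83027108]))
```

View pics/c.png

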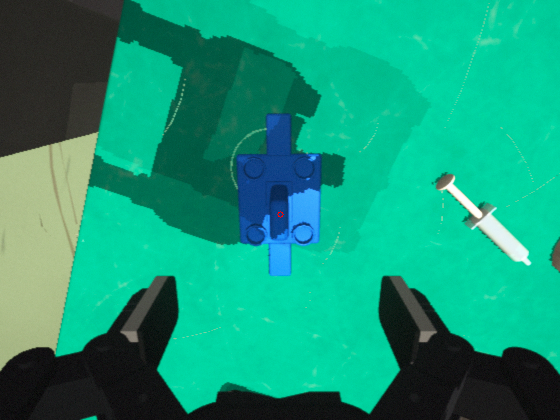

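The wrist view shows the blue plate upright in the picture, with ear ends at about (278,114) and (280,275) and the grip at (280,214). It is nearly aligned with the tool. The white syringe to the right is clear of it.

Run:
```python
from h import *
p=pose();im=get_image("wrist")
hsv=cv2.cvtColor(im["pixels"],cv2.COLOR_RGB2HSV);m=cv2.inRange(hsv,(100,100,20),(130,255,255))
def mid(r):
    xs=np.where(m[r,230:330])[0]+230; return xs.min(),xs.max()
for r in(120,135,145,255,262,270): print(r,mid(r))
col=np.where(m[100:290,279])[0]+100;print(col.min(),col.max())
E1=np.mean([mid(r) for r in(120,135,145)]);E2=np.mean([mid(r) for r in(255,262,270)])
a=atz(im,(E1,col.min()),6,p);b=atz(im,(E2,col.max()+1),6,p);print(a,b,(a+b)/2,np.linalg.norm(a-b),np.degrees(np.arctan2(*(a-b)[1::-1])))
print("tool x yaw",np.degrees(np.arctan2(p[1][1,0],p[1][0,0])))
for t in((a+b)/2,atz(im,mark_of("blue_grip",im)[0]["point"],34,p)): print(p[1].T@(np.array([t[0],t[1],39])-p[0])/10)
```

```text
120 (np.int64(263), np.int64(286))
135 (np.int64(263), np.int64(286))
145 (np.int64(263), np.int64(286))
255 (np.int64(266), np.int64(286))
262 (np.int64(266), np.int64(286))
270 (np.int64(267), np.int64(286))
112 271
[460.58239059  94.80222801   6.        ] [510.40342113 -39.55258605   6.        ] [485.49290586  27.62482098   6.        ] 143.29463054663523 110.34562974399907
tool x yaw 109.96070981549346
[-0.85108948 -0.25835209 12.689676  ]
[-0.74193146 -0.24958648 12.68969739]
```

```bash
python3 -m jog '[[-0.8,-0.25,4,0,0,0,1],[-0.8,-0.25,8,0,0,0,1],[-0.8,-0.25,11,0,0,0,1],[-0.8,-0.25,12.8,0,0,0,1],[-0.8,-0.25,12.8,0,0,0,1],[-0.8,-0.25,12.8,0,0,0,1],[-0.8,-0.25,12.8,0,0,0,0],[-0.8,-0.25,12.8,0,0,0,0],[-0.8,-0.25,12.8,0,0,0,0],[-0.8,-0.25,12.8,0,0,0,0],[-0.8,-0.25,12.8,0,0,0,0],[-0.8,-0.25,12.8,0,0,0,0],[-0.8,-0.25,12.8,0,0,0,0],[-0.8,-0.25,12.8,0,0,0,0]]' 80
python3 - <<'E'
from h import *
p=pose();im=get_image("wrist");print(p)
save(im,"d")
E
```

```text
clock: 3.9
tool_pos: [485.5, 27.8, 37.7]
tcp_rot: [0.0, 0.574, 0.819, 0.0]
contact_force: [-1.7, -0.7, 11.2]
width: 0.15
grip_force: 78.6
(array([485.52706127,  27.83591729,  37.65362307]), array([[-3.41075422e-01,  9.40035855e-01,  3.85283907e-04],
       [ 9.40035914e-01,  3.41075470e-01, -6.41196716e-05],
       [-1.91685680e-04,  3.40311065e-04, -9.99999924e-01]]))
```

View pics/d.png

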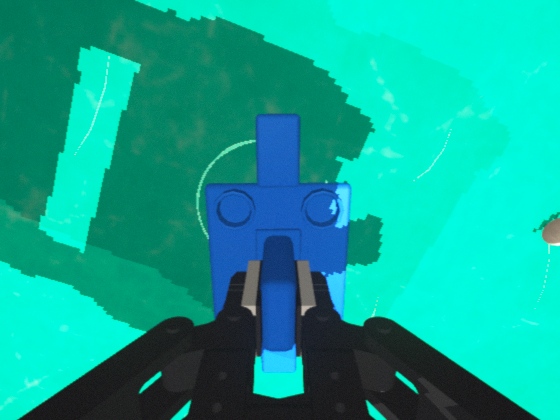

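Grasp made: the pads are on the grip, which is centred at (280,270). Next I'll lift and carry it to beside the mixer, so the wrist camera sees the bracket past the plate.

```bash
python3 -m jog '[[0,0,-3,0,0,0,0],[0,0,-7,0,0,0,0],[0,0,-12,0,0,0,0],[0,0,-17,0,0,0,0],[-2,-1,-22,0,0,0,0],[-6,-3,-22,0,0,0.1,0],[-10,-5,-22,0,0,0.2,0],[-14,-7,-22,0,0,0.3,0],[-18,-9,-22,0,0,0.4,0],[-22,-11,-22,0,0,0.4,0],[-25.5,-12.7,-22,0,0,0.4,0],[-27.3,-13.6,-22,0,0,0.4,0],[-27.3,-13.6,-22,0,0,0.4,0],[-27.3,-13.6,-22,0,0,0.4,0],[-27.3,-13.6,-22,0,0,0.4,0]]'
python3 - <<'E'
from h import *
p=pose();im=get_image("wrist");print(p)
s=mark_of("seat",im);b=mark_of("mixer",im);g=mark_of("blue_grip",im)
for m in s: print("seat",m,atz(im,m["point"],62,p))
for m in b: print("mixer",m,atz(im,m["point"],0,p))
for m in g: print("blue",m)
save(im,"e",[m["point"] for m in s+b+g])
E
```

```text
clock: 5.45
tool_pos: [450.6, -274.2, 257.2]
tcp_rot: [-0.0, 0.725, 0.689, 0.0]
contact_force: [0.0, 0.5, -1.4]
width: 0.146
grip_force: 78.3
(array([ 450.61684858, -274.20333303,  257.15568951]), array([[ 5.13873986e-02,  9.98678705e-01, -4.23956237e-04],
       [ 9.98678646e-01, -5.13871544e-02,  5.68205136e-04],
       [ 5.45668465e-04, -4.52594624e-04, -9.99999749e-01]]))
seat {'point': [395.7, 172.0], 'confidence': 0.7} [ 560.551358   -274.02149491   62.        ]
mixer {'point': [378.6, 158.2], 'confidence': 0.94} [ 560.99631683 -273.41051447    0.        ]
blue {'point': [278.2, 291.5], 'confidence': 0.88}
```

View pics/e.png

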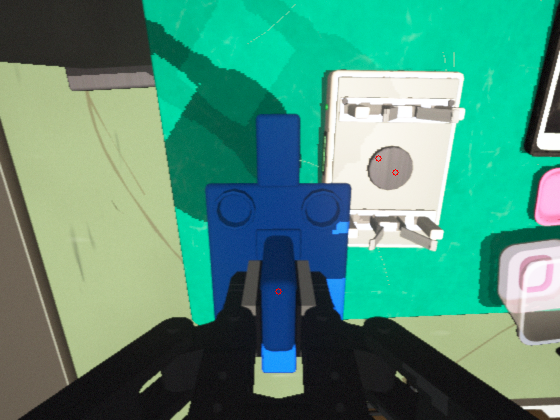

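The wrist view shows the mixer's housing top at cols 325–463, rows 72–250, with slot strips at rows ~110 and ~228, square to the picture. The plate is held upright, its far ear end at (278,114). Now for the exact offsets.

Run:
```python
from h import *
p=pose();im=get_image("wrist")
print("fx",im["fx"],im["cx"],im["cy"])
for n,px,z in(("TL",(337,77),41),("TR",(461,74),41),("stripU L",(342,121),62),("stripU R",(446,122),62),("stripL L",(352,209),62),("stripL R",(438,210),62)):
    print(n,np.round(atz(im,px,z,p),1))
q=lambda px,z:np.round(p[1].T@(atz(im,px,z,p)-p[0]),1)
u=p[0][2]-37.7
print("grip",q((278.2,291.5),u+34),"earL",q((258,115),u+6),"earR",q((299,115),u+6),"bodyL",q((207,184),u+6),"bodyR",q((350,184),u+6))
a=im["pixels"][50:270,310:480,::-1]
hsv=cv2.cvtColor(im["pixels"],cv2.COLOR_RGB2HSV)
cv2.imwrite("pics/f.png",cv2.resize(a,None,fx=2.7,fy=2.7,interpolation=2))
t=get_image("top")
for th,z in(("seat",62),("mixer",0)):
    for m in mark_of(th,t)[:1]: print(th,atz(t,m["point"],z))
```

```text
fx 355.01135069000543 278.07459167641395 205.5700855119785
TL [ 509.  -187.3   41. ]
TR [ 622.4 -190.6   41. ]
stripU L [ 510.3 -224.9   62. ]
stripU R [ 603.5 -230.6   62. ]
stripL L [ 520.6 -309.2   62. ]
stripL R [ 604.2 -314.6   62. ]
grip [-1.2 -0.3  3.7] earL [71.2 -9.2 31.7] earR [71.2  9.  31.7] bodyL [ 39.5 -33.9  31.7] bodyR [39.5 33.6 31.7]
seat [ 563.90493345 -272.97835867   62.        ]
mixer [ 560.33866247 -274.46922812    0.        ]
```

View pics/f.png

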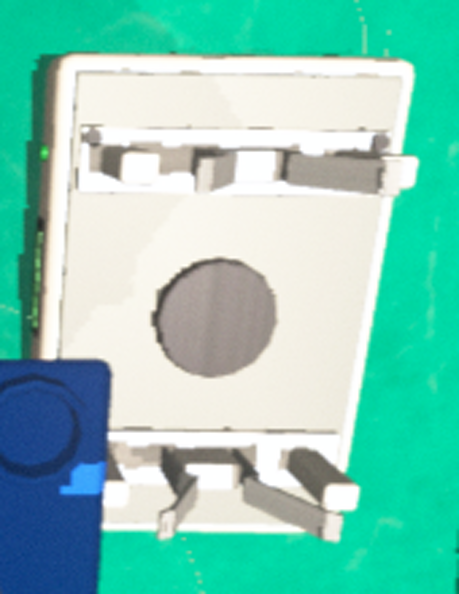

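Run:
```python
from h import *
p=pose();im=get_image("wrist")
f=lambda c,z:atz(im,(c[0]/2.7+310,c[1]/2.7+50),z,p)
TL,TR,BR,D=f((56,56),41),f((414,60),41),f((346,532),41),f((215,318),41)
print(TL,TR,BR,"disc",D,"mid",(TL+BR)/2,np.linalg.norm(TL-TR),np.linalg.norm(TR-BR))
d=TR-TL;e=TR-BR;print(np.degrees(np.arctan2(d[1],d[0])),np.degrees(np.arctan2(-e[0],e[1])))
# clip strip edges (inner): left/right & slot clip strips
for z in (41,62): print(z,[np.round(f(c,z)[:2],1) for c in((80,190),(372,193),(105,431),(340,433))])
```

```text
[ 503.25969405 -182.22182563   41.        ] [ 624.2537375  -189.83780652   41.        ] [ 617.85442784 -365.79533488   41.        ] disc [ 561.43758205 -275.77394545   41.        ] mid [ 560.55706094 -274.00858026   41.        ] 121.2335007933396 176.07385652303114
-3.601736192941979 -2.082843020923094
41 [array([ 511.5, -227. ]), array([ 614.6, -233.4]), array([ 521.5, -318. ]), array([ 611.6, -323.5])]
62 [array([ 508.1, -224.8]), array([ 604.9, -230.8]), array([ 517.5, -310.3]), array([ 602.1, -315.5])]
```

Mixer centre is (560.6,-274), yaw about -3°, matching the tool. Moving over it and part way down.

```bash
python3 -m jog '[[0.2,3,0,0,0,0,0],[0.4,7,0,0,0,0,0],[0.7,10,0,0,0,0,0],[0.7,11,0,0,0,0,0],[0.7,11,4,0,0,0,0],[0.7,11,7,0,0,0,0],[0.7,11,9.5,0,0,0,0],[0.7,11,9.5,0,0,0,0],[0.7,11,9.5,0,0,0,0]]'
python3 - <<'E'
from h import *
p=pose();im=get_image("wrist");print(p)
s=mark_of("seat",im);b=mark_of("mixer",im)
for m in s: print("seat",m,atz(im,m["point"],62,p))
for m in b: print("mixer",m,atz(im,m["point"],0,p))
save(im,"g")
E
```

```text
clock: 6.8
tool_pos: [560.8, -274.0, 162.8]
tcp_rot: [-0.0, 0.725, 0.688, -0.0]
contact_force: [0.6, 0.6, -0.6]
width: 0.149
grip_force: 78.4
(array([ 560.78951506, -274.04519062,  162.82402952]), array([[ 5.21633758e-02,  9.98638526e-01, -2.75635249e-04],
       [ 9.98638558e-01, -5.21633426e-02,  1.26288312e-04],
       [ 1.11738317e-04, -2.81847613e-04, -9.99999954e-01]]))
```

View pics/g.png

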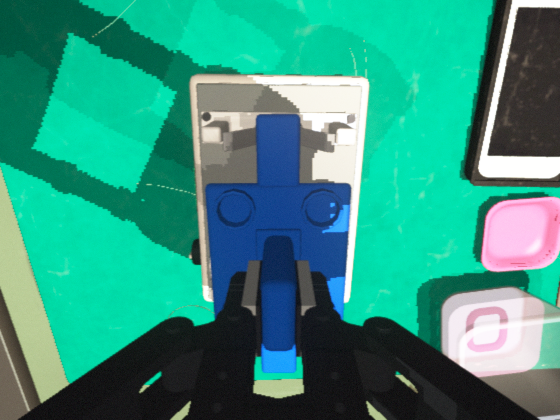

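The plate is centred on the housing: cols 207–350 against housing 191–368 and screws 207/351. Descending to press.

```bash
python3 -m jog '[[0,0,1.5,0,0,0,0],[0,0,3,0,0,0,0],[0,0,4,0,0,0,0],[0,0,4.6,0,0,0,0],[0,0,5,0,0,0,0],[0,0,5,0,0,0,0]]'; python3 -m jog '[[0,0,0.4,0,0,0,0],[0,0,0.8,0,0,0,0],[0,0,1.2,0,0,0,0],[0,0,1.4,0,0,0,0],[0,0,1.4,0,0,0,0]]'
```

```text
clock: 7.55
tool_pos: [560.9, -274.0, 112.4]
tcp_rot: [-0.0, 0.725, 0.688, -0.0]
contact_force: [-0.9, 0.0, -2.4]
width: 0.148
grip_force: 78.5
clock: 8.05
tool_pos: [561.0, -273.9, 99.6]
tcp_rot: [0.0, 0.725, 0.689, 0.0]
contact_force: [-7.6, 3.7, 25.7]
width: 0.151
grip_force: 82.5
```

```bash
python3 -m jog '[[0,0,0,0,0,0,1],[0,0,0,0,0,0,1],[0,0,0,0,0,0,1],[0,0,0,0,0,0,1],[0,0,0,0,0,0,1],[0,0,0,0,0,0,1],[0,0,-3,0,0,0,1],[0,0,-7,0,0,0,1],[0,0,-11,0,0,0,1],[0,0,-13,0,0,0,1],[0,0,-13,0,0,0,1],[0,0,-13,0,0,0,1]]'
python3 - <<'E'
from h import *
p=pose();im=get_image("wrist");print(p)
for m in mark_of("blue_grip",im): print("blue",m,atz(im,m["point"],96,p))
s=get_image("scene")
for m in mark_of("blue_grip",s): print(m)
a=im["pixels"][60:300,140:420,::-1]
b=cv2.resize(s["pixels"][220:320,325:445,::-1],(480,400),interpolation=2)
cv2.imwrite("pics/h.png",np.vstack([cv2.resize(a,(320,274)),np.zeros((126,320,3),np.uint8)]).astype(np.uint8) if 0 else np.hstack([cv2.resize(a,(320,400)),b]))
E
```

```text
clock: 9.25
tool_pos: [560.8, -273.9, 228.2]
tcp_rot: [0.0, 0.725, 0.688, 0.0]
contact_force: [0.5, -0.0, -0.6]
width: 1.002
grip_force: 0.0
(array([ 560.82584593, -273.86345563,  228.21685033]), array([[ 5.19671064e-02,  9.98648764e-01,  2.57828881e-04],
       [ 9.98648779e-01, -5.19670548e-02, -2.03011161e-04],
       [-1.89338237e-04,  2.68030400e-04, -9.99999946e-01]]))
blue {'point': [279.8, 200.0], 'confidence': 0.65} [ 561.66817408 -275.25081534   96.        ]
{'point': [386.3, 257.7], 'confidence': 0.65}
{'point': [223.7, 199.9], 'confidence': 0.65}
```

View pics/h.png

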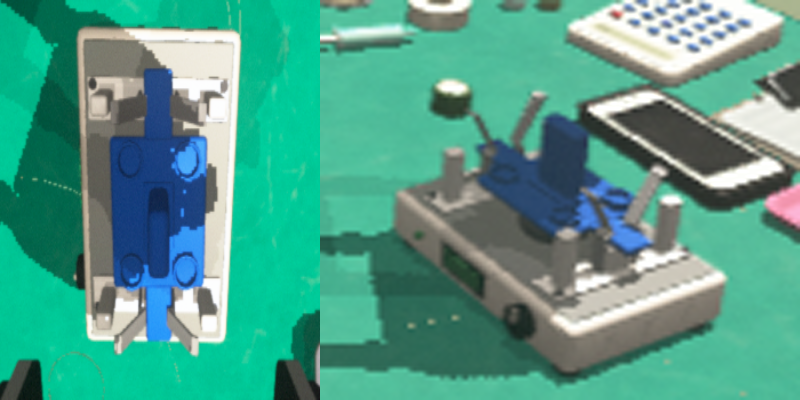

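The plate sits between the clips and looks level, but it isn't clear whether both clips have closed over the ears. I'll zoom in and measure heights.

Run:
```python
from h import *
p=pose();im=get_image("wrist");c,R=cam(im,p)
def proj(X):
    v=R@(np.array(X)-c); return np.round([im["fx"]*v[0]/v[2]+im["cx"],im["fy"]*v[1]/v[2]+im["cy"]],1)
yv=p[1][:,0]; xv=p[1][:,1]
for u in(62,72):
  for ctr in([561,-274.7],):
    C=np.array([*ctr,u+6]); print(u,[proj(C+s*72*yv+t*10*xv) for s in(1,-1) for t in(-1,1)],"body",[proj(C+s*40*yv+t*35*xv) for s in(1,-1) for t in(-1,1)], "griptop",[proj(C+[0,0,48]+s*16*yv) for s in(1,-1)])
a=im["pixels"][:,:,::-1]
A=cv2.resize(a[95:155,230:330],(800,480)[:2] if 0 else (750,300),interpolation=0) if 0 else cv2.resize(a[90:150,235:325],(450,300),interpolation=2)
B=cv2.resize(a[225:285,235:325],(450,300),interpolation=2)
cv2.imwrite("pics/i.png",np.vstack([A,B]))
```

```text
62 [array([267. , 101.9]), array([292.5, 101.8]), array([268.7, 265.6]), array([290.6, 265.6])] body [array([236.7, 142.9]), array([322.8, 142.8]), array([240.2, 233.4]), array([319.2, 233.4])] griptop [array([279.8, 187.6]), array([279.8, 229.4])]
72 [array([266.6, 102.5]), array([293. , 102.5]), array([268.4, 271.1]), array([290.9, 271.1])] body [array([235.2, 144.9]), array([324.3, 144.8]), array([239. , 238.1]), array([320.4, 238.1])] griptop [array([279.9, 191.7]), array([279.8, 234.9])]
```

View pics/i.png

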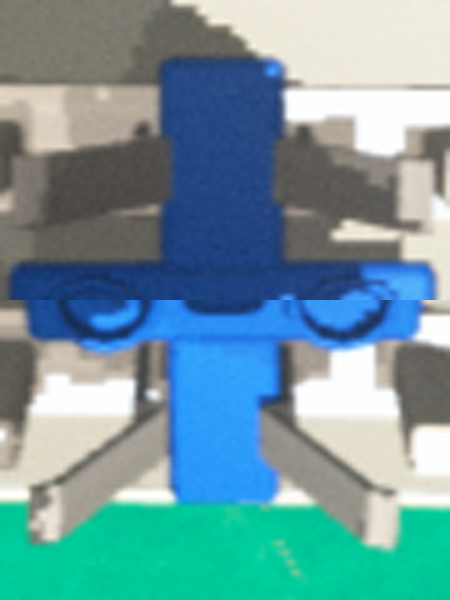

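The close views show the clip tips overlapping the edges of both ears. The ear ends (rows 102 and 265) and the body edges (142.6 and 233) match an underside at 62 mm, so the plate is home and flat.

```bash
python3 -c "
from station import workorder
print(workorder.hand_in())"
```

```text
the job is handed in; nothing more can be done
None
```

The blue plate is snapped home and sits flat in the mixer's bracket, released with the gripper clear; the white plate was not touched, and the job was handed in at about 9 s with no verdict returned.

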